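# Present the notched label end of a dose plate to the pharmacy scanner

## Task

Lift the medicine carton off the dose plate without shifting the plate on its grey riser, lay it flat in the open grey tray and let go. Then pick up the plate, whose label end is the one with a small square notch in a corner, keeping your fingers off that end. Finish while still holding the plate still and level in the air, face up as it lies now, label end towards the black scanner, its label over the white frame on the scanner's foot and about 10 cm above the counter; leave everything else where it is.

Things in the scene. Friction and masses are not known exactly. Their poses are not given: they have to be found in the camera images.
- carton: white and grey medicine carton, a closed box 105 x 46 x 28 mm (x, y, z), about 70 g, lying flat across the middle of the dose plate, its long side roughly square to the plate's, so that both plate ends stick out. Origin: centre of its underside; x along its 105 mm length, z up
- plate: rigid pale grey dose plate, 150 x 54 x 8 mm (x, y, z), about 55 g, face up on the riser and along it; matt white fields at both ends, two rows of four round cells between. Origin: centre of its underside, 16 mm above the counter at the start; x towards the label end, z out of the label face. A 15 x 15 mm notch is cut through its +x +y corner. Its long edges overhang the riser by 8 mm a side
- label (a point): centre of the label field on the plate's upper face, at the notched end: 56 mm from the plate's centre along its +x, 8 mm above its underside. The field is about 36 mm long; fingers closed at or beyond the plate's middle on the plain side are clear of it
- plain_end (a point): centre of the blank field on the plate's upper face at the un-notched end: 56 mm from the plate's centre along its -x
- riser: fixed plain grey block under the plate, 110 x 38 mm (x, y), its top 16 mm above the counter, on a black rubber disc 170 mm across and 3 mm thick; may point any way. Origin: centre of its underside, on the counter
- tray: fixed open grey tray, 200 x 170 mm outside (x, y), 26 mm high, walls and floor 5 mm thick. Origin: centre of its underside, on the counter; x along its 200 mm length. The carton and the riser can be on either side of the counter, the tray on the other
- scanner: fixed black desk scanner: flat foot 210 x 100 x 4 mm with a white frame 36 x 50 mm on it, and a slim post with a head (to about 190 mm high, 75 mm wide). Origin: on the counter under the head. Its x axis points away from the robot; the frame's centre lies 100 mm along -x. The window faces the frame at a slant; the plate comes from the -x side, its +x roughly along the scanner's +x
- window (a point): centre of the scanner's window: 30 mm from the scanner's origin along its -x, 150 mm above the counter. The head's lower front edge comes down to about 120 mm above the counter
- reading_point (a point): the point where the label is read: straight above the centre of the white frame, 100 mm from the scanner's origin along its -x, 100 mm above the counter
- vial: bystander: small amber jar, 34 mm across, 68 mm high, on the counter between riser and tray, nearer the robot. Origin: centre of its underside
- ointment_box: bystander: small closed paper box 100 x 36 x 30 mm lying between riser and tray. Origin: centre of its underside
- cream_jar: bystander: white jar, 60 mm across, 55 mm high, to the robot's right. Origin: centre of its underside
- brown_carton: bystander: closed brown carton lying flat, 110 x 70 x 45 mm, to the robot's right. Origin: centre of its underside
- spatula: bystander: tablet spatula 190 mm long lying flat to the robot's left. Origin: about the middle of its length
There are look-alikes about, which are no part of the job. Leave any turquoise look-alike of the carton alone. There is more than one size of the plate; the job needs the smaller.

How it is judged:
By the outcome, as a careful person would: the job done as asked, in the order asked, and still so for the second after the job is handed in, while the arm keeps its last pose, push and grip.
It also fails if it takes over 61 s, if anything falls off the work surface, if the arm or the gripper's body presses on something with over 40 N, if the wrist force passes 120 N, or if a joint passes its speed limit or range.

## Robot

A 6-joint arm with a two-finger parallel gripper is mounted at the origin on the work surface. World frame = base frame: x ahead of the robot, y to its left, z up, the work surface at z = 0. Lengths are in m, angles in rad, forces in N, time in s.
With the tool pointing down it reaches from about 0.3 to 0.775 m from the base axis. Payload 14.6 kg.
Tool frame: the origin (TCP) lies between the finger pads; the fingertips stand 19 mm ahead of it and the grasp point (between the pads) is the TCP (ctrl.finger_overhang is the distance from the TCP to the fingertips, in m); z points along the fingers, y is the direction in which the jaws open and shut (so a half turn about z gives the same grasp; the last joint's range is limited). The gripper opens to 94 mm and grips with 3 to 60 N. Pads are 16 mm wide; open, the fingers measure 119 mm over their backs; the gripper's body (75 mm by 177 mm) begins 78 mm behind the grasp point.
Start: joints at [1.283, 0.3, 1.521, -0, 1.321, -0.067], TCP at [0.12, 0.537, 0.224] pointing down, gripper open.
Joint ranges: [-3.03, 3.03], [-0.79, 2.21], [0.23, 2.52], [-1.04, 4.18], [0, 3.07], [-2.55, 2.55]. Speed limits (rad/s): [2.22, 2.22, 2.57, 3.14, 3.14, 3.14].

## Interface

Orientations are given as [roll, pitch, yaw] about the fixed x, y, z axes, in that order (R = Rz(yaw) Ry(pitch) Rx(roll)).
In Python, from station import ctrl gives the robot as it stands.
- The arm moves only by the tool send_rows, never from a script. Its argument "series" is a list of rows, each a list of 7 numbers: the turn, a rotation vector about the tool's x, y, z in degrees, then the shift along the tool's x, y, z in m, then the gripper's target within -1 to 1 (fully open at 1, half-way at 0, shut at -1). A call has 1 to 8 rows; each row is the pose to reach, as a shift and turn from the pose commanded when the call began, along the tool's axes at that moment; what a row does not reach only later rows make up. A row lasts 1/10 s, in which the tool goes at most 50 mm and 8.59 degrees, less where a joint would pass 70% of its speed; a pose out of reach is approached as far as the arm can. A call with a gripper value outside its range is refused whole. The fingers move at their own pace and stop on an object; "force" is the grip in N (left out, the last holds). Time passes only in rows, so rows that repeat a pose let the fingers close. It gives the time, the measured TCP pose, the force and the opening at its end, in the units of the state.
- ctrl.get_obs(): the state, without advancing time (a new reading comes with each control period).
- ctrl.camera(name): name is "scene" or "top" or "wrist"; returns a dict with "pixels" (420x560x3 uint8, red, green, blue), "z_map" (420x560 float32, m along the optical axis (not along the pixel's ray), 0 where there is no reading), "fov_y" (degrees; the focal length in pixels is half the picture's height over the tangent of half this angle, whatever the lens; pixels are square), "cx", "cy" (the principal point, pixels), "R" (3x3) and "t" (3): a world point X has camera coordinates R X + t. Camera axes: x right, y down, z forward; pixel columns grow to the right and rows downward; lengths in m; the calibration is good to about 2 mm. A picture is of the moment at which its call begins.
- ctrl.hand_in(): hands the job in, once; it reports no verdict.
The state is a dict: "time_s": time; "qpos": joint angles; "joint_vel": joint speeds; "tau": joint torques, N m; "ee_pos": TCP position; "eef_rot": TCP orientation; "force": force on the tool from outside, world axes, zero at the start; "moment": the same for the moment, N m; "grip_width": finger opening in m.
Only numpy, scipy, OpenCV 4.12 (cv2) and the standard library are available. Lean on these libraries where they do the work, as an engineer would, in place of code of your own. Each camera call takes 0.05 s, during which the arm holds its last target.

## Working session

There is one attempt and no reset: what is moved stays moved. The work goes in short steps, Python scripts to look and compute and a tool call to move; the robot and the scene stay as the last step left them, time stands still between calls to the robot, and variables do not carry over. Pictures are saved under pics/ and viewed, and the job is handed in when it is done.

Besides the shell and the picture viewer there is one more tool, called after ">>>" as name(argument=value, ...) on one line, values as JSON. send_rows: Moves the arm, as the interface text tells. Its arguments: {"type":"object","properties":{"series":{"type":"array"},"force":{"type":"number"}},"required":["series"]}

```bash
ls; mkdir -p pics; cat > h.py <<'E'
import numpy as np, cv2, pickle
from station import ctrl
def snap(n,f):
    c=ctrl.camera(n); cv2.imwrite(f'pics/{f}.png',c['pixels'][:,:,::-1]); pickle.dump(c,open(f'pics/{f}.pkl','wb')); return c
def load(f): return pickle.load(open(f'pics/{f}.pkl','rb'))
def foc(c): return 210/np.tan(np.radians(c['fov_y'])/2)
def pt(c,u,v,z=None):
    f=foc(c); d=np.array([(u-c['cx'])/f,(v-c['cy'])/f,1.]); R=np.array(c['R']);t=np.array(c['t'])
    o=-R.T@t; w=R.T@d
    if z is None:
        return o+w*c['z_map'][int(round(v)),int(round(u))]
    return o+w*(z-o[2])/w[2]
def proj(c,X):
    p=np.array(c['R'])@np.array(X)+np.array(c['t']); f=foc(c); return c['cx']+f*p[0]/p[2],c['cy']+f*p[1]/p[2]
def crop(c,u0,v0,u1,v1,s,f):
    im=c['pixels'][v0:v1,u0:u1,::-1]; cv2.imwrite(f'pics/{f}.png',cv2.resize(im,None,fx=s,fy=s,interpolation=cv2.INTER_CUBIC))
E
python3 - <<'E'
from h import *
for n in ['scene','top','wrist']:
    c=snap(n,n+'0'); print(n,c['fov_y'],c['cx'],c['cy'],-np.array(c['R']).T@c['t'])
print(ctrl.get_obs())
E
```

```text
pics
scene 42.55124839029242 285.98090573896707 210.2768594386002 [1.21464772 0.89281131 0.86253254]
top 51.60799853823638 276.6277289970793 207.6920123638438 [ 0.25986283 -0.00816382  1.44986145]
wrist 60.35556529600531 281.8834706263513 208.99307563806948 [0.04916977 0.55275514 0.38327098]
{'time_s': 0.15, 'qpos': array([ 1.28340725e+00,  3.00325590e-01,  1.52143097e+00, -2.91615852e-05,
        1.32070441e+00, -6.65811130e-02]), 'joint_vel': array([-0.00102511, -0.00243594, -0.00320514,  0.00113424, -0.00035445,
        0.00074148]), 'tau': array([ 2.79856358e-04, -5.31956363e+01, -3.52826285e+01,  7.08278222e-02,
        2.36328755e-02, -1.28406596e-04]), 'ee_pos': array([0.12040765, 0.53647074, 0.22402965]), 'eef_rot': array([-3.14072438e+00, -2.95850595e-05,  2.92079191e+00]), 'force': array([ 0.55519155,  0.03606772, -0.43042103]), 'moment': array([0.06065023, 0.03595081, 0.01326892]), 'grip_width': 0.09406785796173844}
```

View pics/scene0.png

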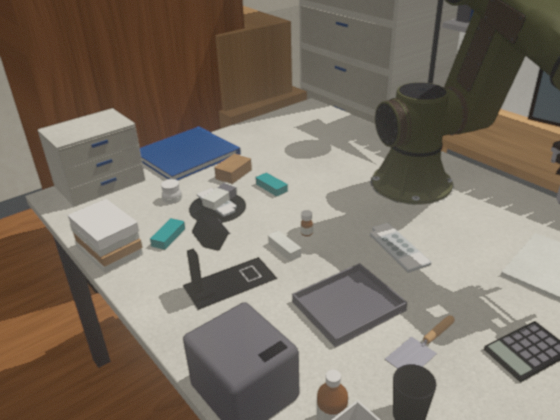

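View pics/top0.png

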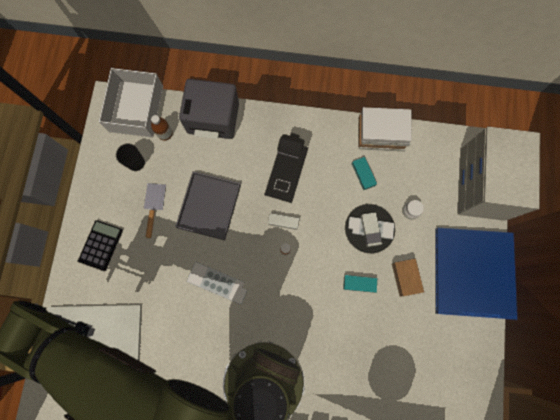

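View pics/wrist0.png

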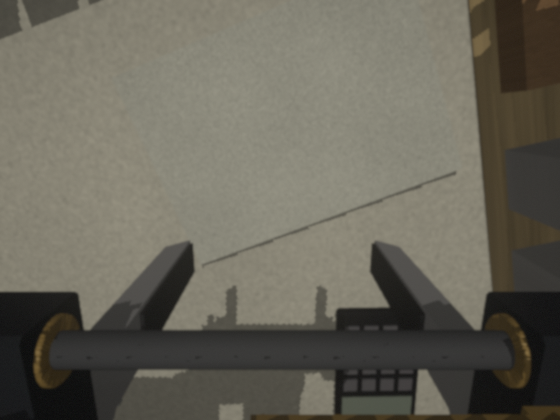

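The top view shows the black disc with riser, plate and white/grey carton at about (370,228). The larger plate look-alike is at (217,283), the turquoise boxes at (364,172) and (361,283), the tray at (209,205) and the scanner at (287,168). I'll enlarge the disc, scanner and tray.

```bash
python3 - <<'E'
from h import *
c=load('top0')
crop(c,335,195,405,260,10,'c1'); crop(c,255,120,325,210,6,'c2'); crop(c,170,165,310,260,5,'c3')
s=load('scene0'); crop(s,180,170,260,225,9,'c4')
E
```

```text
(no output)
```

View pics/c1.png

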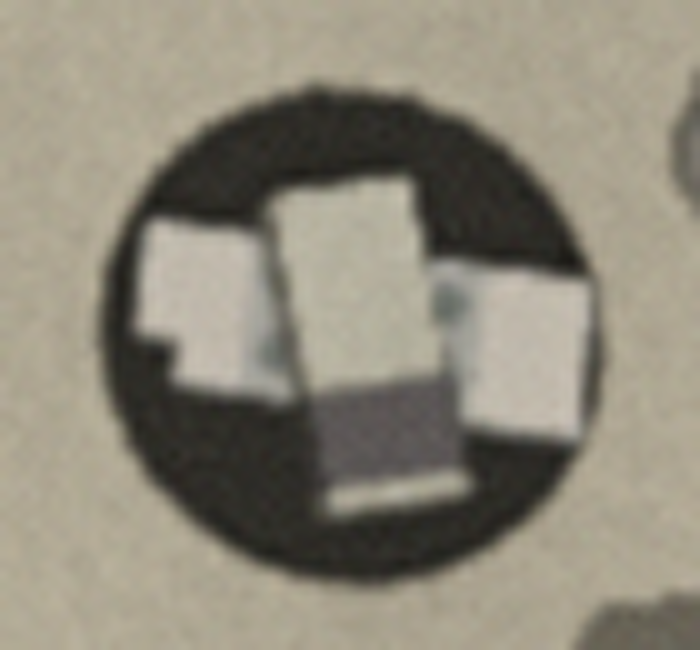

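View pics/c2.png

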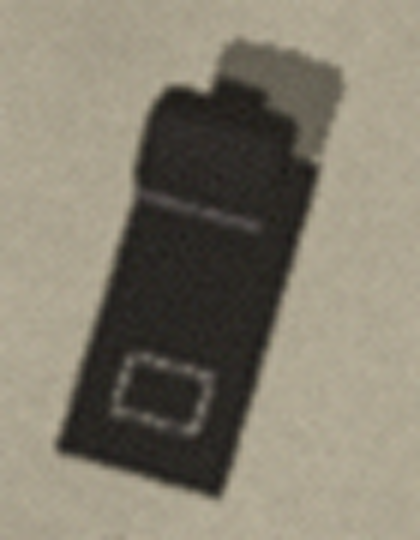

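View pics/c3.png

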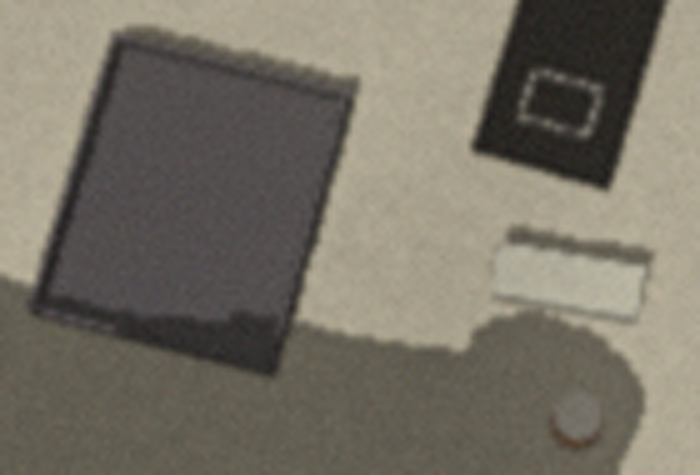

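View pics/c4.png

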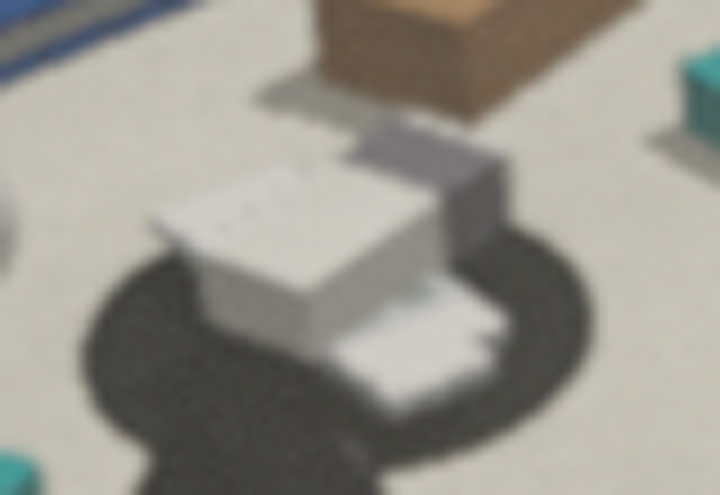

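```bash
python3 - <<'E'
from h import *
c=load('top0')
print('R',c['R'])
def P(l,o,s,z):
    r=[pt(c,o[0]+a/s-.5+.5/s,o[1]+b/s-.5+.5/s,z) for a,b in l]
    for q in r: print(np.round(q[:2],4))
    return np.array(r)
print('carton');k=P([(268,203),(412,178),(465,470),(325,492),(328,515),(472,492)],(335,195),10,.052)
for i,j in[(0,1),(1,2),(0,3),(2,3),(0,4),(1,5)]: print(i,j,np.linalg.norm(k[i]-k[j]),np.degrees(np.arctan2(*(k[i]-k[j])[[1,0]])))
print('plate');k=P([(145,218),(592,280),(578,440),(133,330),(172,383)],(335,195),10,.024)
for i,j in[(0,1),(1,2),(4,2),(0,3)]: print(i,j,np.linalg.norm(k[i]-k[j]),np.degrees(np.arctan2(*(k[i]-k[j])[[1,0]])))
print('disc');P([(350,92),(350,580),(103,340),(605,340)],(335,195),10,.003)
print('foot');k=P([(58,450),(220,495),(318,165)],(255,120),6,.004)
for i,j in[(0,1),(1,2)]: print(i,j,np.linalg.norm(k[i]-k[j]),np.degrees(np.arctan2(*(k[i]-k[j])[[1,0]])))
print('frame');k=P([(128,354),(214,372),(196,433),(113,413)],(255,120),6,.004);print(k.mean(0))
for i,j in[(0,1),(0,3),(1,2)]: print(i,j,np.linalg.norm(k[i]-k[j]),np.degrees(np.arctan2(*(k[i]-k[j])[[1,0]])))
print('tray');k=P([(117,35),(356,92),(276,375),(33,313)],(170,165),5,.026);print(k.mean(0))
for i,j in[(0,1),(1,2),(0,3)]: print(i,j,np.linalg.norm(k[i]-k[j]),np.degrees(np.arctan2(*(k[i]-k[j])[[1,0]])))
z=c['z_map']
for u,v in [(371,222),(375,240),(355,230),(387,228),(209,205),(287,190),(300,245)]: print(u,v,np.round(pt(c,u,v),4))
E
```

```text
R [[ 0.12958627 -0.99156407 -0.00284544]
 [-0.96990488 -0.12615805 -0.20825146]
 [ 0.20613569  0.02974634 -0.97807118]]
carton
[ 0.5665 -0.2441]
[ 0.5809 -0.2902]
[ 0.487  -0.3151]
[ 0.474  -0.2709]
[ 0.4667 -0.2725]
[ 0.4802 -0.3179]
0 1 0.04828226221049351 107.38095804205612
1 2 0.09717089604534987 14.870088846696996
0 3 0.0962640545681278 16.136836141385835
2 3 0.04612300840300443 -73.65791318223903
0 4 0.1037360444999865 15.866247930254326
1 5 0.10451129770074923 15.397886745510226
plate
[ 0.5623 -0.2086]
[ 0.5605 -0.3581]
[ 0.5063 -0.3575]
[ 0.524  -0.2082]
[ 0.508  -0.2227]
0 1 0.1495305494986856 89.33437921982181
1 2 0.05419410818025795 -0.6510144403258858
4 2 0.1347478738161678 89.30611657641508
0 3 0.0382523883404959 -0.5186883720485799
disc
[ 0.6193 -0.2766]
[ 0.4533 -0.2909]
[ 0.5232 -0.2015]
[ 0.545  -0.3691]
foot
[0.6046 0.0838]
[ 0.5904 -0.0111]
[ 0.7941 -0.0437]
0 1 0.0960074324259053 81.48367263024123
1 2 0.2062378192947574 170.92009643996528
frame
[0.6662 0.0516]
[0.6619 0.0012]
[0.6247 0.0069]
[0.6303 0.0555]
[0.64577527 0.02879385 0.004     ]
0 1 0.050576271596386495 85.15409342940161
0 3 0.036074115362666664 -6.311094518731862
1 2 0.037611767037900375 -8.805214538777989
tray
[0.648  0.3346]
[0.6292 0.1668]
[0.4311 0.1909]
[0.4512 0.3574]
[0.53989283 0.26242131 0.026     ]
0 1 0.1688346446420694 83.59826818109649
1 2 0.199583943945223 -6.917724309545065
0 3 0.19815401518792478 -6.612318514071882
371 222 [ 0.5473 -0.2779  0.0498]
375 240 [ 0.4899 -0.2958  0.0495]
355 230 [ 0.5198 -0.2333  0.0187]
387 228 [ 0.5394 -0.3373  0.0236]
209 205 [0.5441 0.2656 0.0043]
287 190 [0.6318 0.0086 0.    ]
300 245 [ 4.487e-01 -5.830e-02  3.000e-04]
```

Carton: centre (0.524,-0.281), yaw 15.6°, measured 104×46 mm, so it fits. The plate on the riser measures 149.5×54 mm, so it is the smaller one. Its notch is at the left end, crop (150,355), so the label end points to +y, yaw 89.4°. Candidates: plates at (370,228) and (217,283), of which the first is 150 mm on a riser with the carton on it. Cartons at (370,228), (364,172) and (361,283), of which the last two are turquoise. Tray centre (0.540,0.262), yaw about -6.8°. Frame centre (0.646,0.029), yaw about -8°.

```bash
cat >> h.py <<'E'
from scipy.spatial.transform import Rotation as Ro
def row(x,y,z,yawdeg):
    o=ctrl.get_obs(); M=Ro.from_euler('xyz',o['eef_rot']); T=Ro.from_euler('xyz',[np.pi,0,np.radians(yawdeg)])
    r=np.degrees((M.inv()*T).as_rotvec()); s=M.inv().apply(np.array([x,y,z])-o['ee_pos'])
    print('row',np.round(r,2),np.round(s,4),'| pos',np.round(o['ee_pos'],4),'rpy',np.round(np.degrees(o['eef_rot']),2),'F',np.round(o['force'],2),'w',round(o['grip_width'],4),'t',o['time_s'],'q',np.round(o['qpos'],2))
E
python3 -c "
from h import *
row(.524,-.281,.2,15.6)"
```

```text
row [-2.0000e-02  7.0000e-02  1.5175e+02] [-0.5728 -0.7092  0.0246] | pos [0.1204 0.5365 0.224 ] rpy [-179.95   -0.    167.35] F [ 0.56  0.04 -0.43] w 0.0941 t 0.15 q [ 1.28  0.3   1.52 -0.    1.32 -0.07]
```

>>> send_rows(series=[[0,0,151.7,-0.573,-0.709,0.0,1],[0,0,151.7,-0.573,-0.709,0.0,1],[0,0,151.7,-0.573,-0.709,0.0,1],[0,0,151.7,-0.573,-0.709,0.0,1],[0,0,151.7,-0.573,-0.709,0.0,1],[0,0,151.7,-0.573,-0.709,0.0,1],[0,0,151.7,-0.573,-0.709,0.0,1],[0,0,151.7,-0.573,-0.709,0.0,1]])

```text
time_s: 0.95
ee_pos: [0.2979, 0.1762, 0.2246]
eef_rot: [3.141, -0.0, 1.715]
force: [1.3, 0.1, -0.8]
grip_width: 0.0942
```

```bash
python3 -c "
from h import *
row(.524,-.281,.2,15.6)"
```

```text
row [ 2.000e-02 -3.000e-02  8.267e+01] [-0.485   0.158   0.0246] | pos [0.2979 0.1762 0.2246] rpy [ 1.7997e+02 -1.0000e-02  9.8270e+01] F [ 1.28  0.1  -0.82] w 0.0942 t 0.95 q [ 0.43 -0.18  2.03 -0.    1.29  0.28]
```

>>> send_rows(series=[[0,0,82.7,-0.485,0.158,0.01,1],[0,0,82.7,-0.485,0.158,0.01,1],[0,0,82.7,-0.485,0.158,0.01,1],[0,0,82.7,-0.485,0.158,0.01,1],[0,0,82.7,-0.485,0.158,0.01,1],[0,0,82.7,-0.485,0.158,0.01,1],[0,0,82.7,-0.485,0.158,0.024,1],[0,0,82.7,-0.485,0.158,0.024,1]])

```text
time_s: 1.75
ee_pos: [0.4773, -0.1813, 0.2097]
eef_rot: [3.142, -0.0, 0.514]
force: [-0.1, 0.4, -0.3]
grip_width: 0.0943
```

```bash
python3 -c "
from h import *
row(.524,-.281,.2,15.6)"
```

```text
row [ 0.000e+00 -1.000e-02  1.386e+01] [-0.0083  0.1098  0.0097] | pos [ 0.4773 -0.1813  0.2097] rpy [ 1.800e+02 -1.000e-02  2.946e+01] F [-0.11  0.37 -0.33] w 0.0943 t 1.75 q [-0.43  0.23  1.65  0.    1.27  0.62]
```

>>> send_rows(series=[[0,0,13.9,-0.008,0.11,0.01,1],[0,0,13.9,-0.008,0.11,0.01,1],[0,0,13.9,-0.008,0.11,0.01,1],[0,0,13.9,-0.008,0.11,0.01,1],[0,0,13.9,-0.008,0.11,0.01,1]])

```text
time_s: 2.25
ee_pos: [0.5243, -0.2776, 0.1999]
eef_rot: [-3.141, 0.0, 0.28]
force: [-0.6, 0.5, 0.9]
grip_width: 0.094
```

```bash
python3 -c "
from h import *
row(.524,-.281,.06,15.6)
c=snap('wrist','w1'); print(proj(c,ctrl.get_obs()['ee_pos']),-np.array(c['R']).T@c['t'])"
```

```text
row [-0.03  0.02  0.42] [-0.0012  0.0033  0.1399] | pos [ 0.5243 -0.2776  0.1999] rpy [-1.7997e+02  2.0000e-02  1.6020e+01] F [-0.6   0.46  0.87] w 0.094 t 2.25 q [-0.55  0.42  1.42  0.    1.3   0.74]
(np.float64(281.14503982362817), np.float64(273.97940010601786)) [ 0.59520268 -0.25729462  0.35922904]
```

View pics/w1.png

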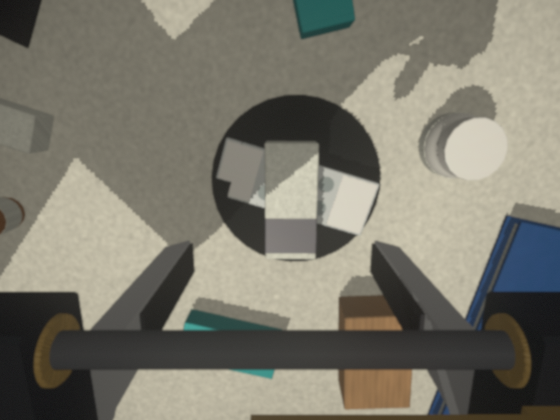

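```bash
python3 -c "
from h import *
crop(load('w1'),210,90,385,265,4,'w1c')"
```

```text
(no output)
```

View pics/w1c.png

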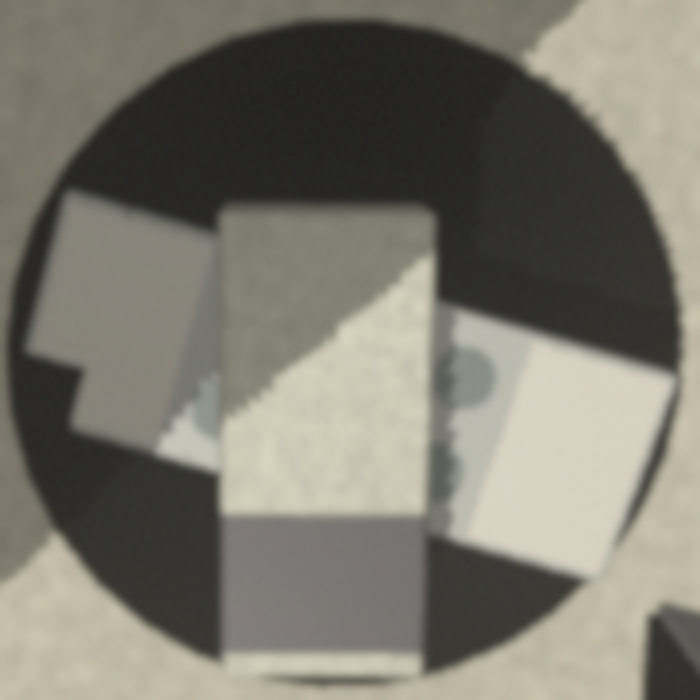

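The wrist view confirms it: white/grey carton, crop corners (219,207), (436,209), (424,675), (223,675), lying across the 150 mm plate, whose notch is at the left end (80,370).

```bash
python3 - <<'E'
from h import *
c=load('w1')
def P(l,z):
    r=np.array([pt(c,210+a/4-.375,90+b/4-.375,z) for a,b in l]); print(np.round(r,4)); return r
def L(k,i,j): d=k[i]-k[j]; print(i,j,round(np.linalg.norm(d),4),round(np.degrees(np.arctan2(d[1],d[0])),2))
k=P([(219,206),(436,208),(424,675),(223,675)],.052); print(k.mean(0))
for i,j in[(0,1),(1,2),(0,3),(3,2)]: L(k,i,j)
k=P([(68,188),(676,375),(597,580),(72,432)],.024); print((k[0]+k[2])/2)
for i,j in[(0,1),(1,2),(3,2)]: L(k,i,j)
E
```

```text
[[ 0.5705 -0.2491  0.052 ]
 [ 0.5826 -0.2929  0.052 ]
 [ 0.4817 -0.3219  0.052 ]
 [ 0.4691 -0.2778  0.052 ]]
[ 0.52597311 -0.28543162  0.052     ]
0 1 0.0455 105.5
1 2 0.1049 16.0
0 3 0.1053 15.81
3 2 0.0458 106.02
[[ 0.5626 -0.2142  0.024 ]
 [ 0.5601 -0.3622  0.024 ]
 [ 0.5068 -0.3609  0.024 ]
 [ 0.5075 -0.2287  0.024 ]]
[ 0.53471263 -0.28758378  0.024     ]
0 1 0.148 89.02
1 2 0.0533 -1.31
3 2 0.1322 89.73
```

```bash
python3 -c "
from h import *
row(.5255,-.284,.1,15.9)"
```

```text
row [-0.   -0.01  0.14] [-0.0008  0.0068  0.1003] | pos [ 0.5244 -0.2773  0.2003] rpy [-1.800e+02 -1.000e-02  1.604e+01] F [ 0.57  1.02 -0.07] w 0.0941 t 2.3 q [-0.55  0.42  1.42  0.    1.3   0.74]
```

>>> send_rows(series=[[0,0,0,-0.001,0.007,0.05,1],[0,0,0,-0.001,0.007,0.1,1],[0,0,0,-0.001,0.007,0.1,1],[0,0,0,-0.001,0.007,0.1,1],[0,0,0,-0.001,0.007,0.1,1]])

```text
time_s: 2.8
ee_pos: [0.5268, -0.2857, 0.1034]
eef_rot: [3.138, -0.003, 0.279]
force: [0.7, 0.6, 0.9]
grip_width: 0.0941
```

```bash
python3 -c "
from h import *
row(.5255,-.284,.1,15.9)
c=snap('wrist','w2'); o=ctrl.get_obs()['ee_pos']; print(proj(c,o),proj(c,o-[0,0,.048]));row(.5255,-.284,.1,15.9)"
```

```text
row [ 0.18 -0.17  0.09] [-0.0008 -0.002   0.0033] | pos [ 0.5268 -0.2857  0.1034] rpy [ 1.7982e+02 -1.7000e-01  1.5990e+01] F [0.73 0.61 0.93] w 0.0941 t 2.8 q [-0.56  0.53  1.5   0.    1.11  0.73]
(np.float64(281.939031185521), np.float64(273.9466333965382)) (np.float64(281.6368232262392), np.float64(240.44749841577752))
row [ 0.19 -0.17  0.08] [-0.0007 -0.0021  0.0032] | pos [ 0.5267 -0.2858  0.1032] rpy [ 1.7981e+02 -1.7000e-01  1.5980e+01] F [-0.2  -0.36 -0.02] w 0.094 t 2.85 q [-0.56  0.53  1.5   0.    1.11  0.73]
```

View pics/w2.png

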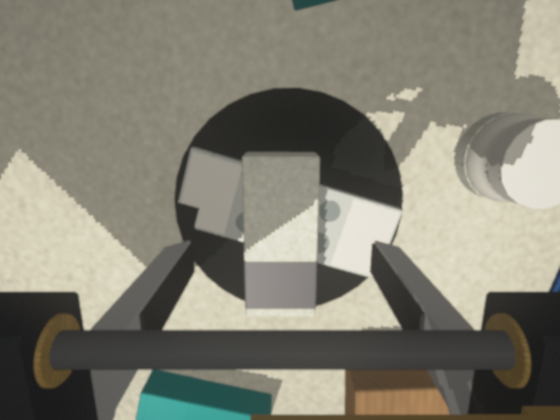

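Carton edges at u 243–320 (top) and 245–317 (bottom), so its centre is about 281.3, and the fingers are centred at about 282. Lateral alignment is good.

```bash
python3 - <<'E'
from h import *
c=load('w2')
k=np.array([pt(c,a,b,.052) for a,b in [(242.5,152.5),(320,153),(316.5,314),(245,314)]]);print(np.round(k,4),k.mean(0),np.linalg.norm(k[1]-k[2]))
k=np.array([pt(c,a,b,.024) for a,b in [(193,147),(401,212),(370,277)]]);print(np.round(k,4),(k[0]+k[2])/2, np.linalg.norm(k[0]-k[1]))
x,y=.5258,-.2856
row(x,y,.048,15.8)
E
```

```text
[[ 0.5712 -0.2495  0.052 ]
 [ 0.5833 -0.2928  0.052 ]
 [ 0.4831 -0.322   0.052 ]
 [ 0.4704 -0.2771  0.052 ]] [ 0.52698989 -0.2853418   0.052     ] 0.10427659121063572
[[ 0.5623 -0.2155  0.024 ]
 [ 0.5584 -0.362   0.024 ]
 [ 0.5069 -0.3577  0.024 ]] [ 0.5345882  -0.28656063  0.024     ] 0.146536203926751
row [ 0.19 -0.17  0.18] [-0.001  -0.0006  0.0552] | pos [ 0.5267 -0.2858  0.1032] rpy [ 1.7981e+02 -1.7000e-01  1.5980e+01] F [-0.2  -0.36 -0.02] w 0.094 t 2.85 q [-0.56  0.53  1.5   0.    1.11  0.73]
```

>>> send_rows(series=[[0.2,-0.2,0.1,0,0,0.03,1],[0.2,-0.2,0.1,0,0,0.053,1],[0.2,-0.2,0.1,0,0,0.053,1],[0.2,-0.2,0.1,0,0,0.053,1],[0.2,-0.2,0.1,0,0,0.053,1],[0.2,-0.2,0.1,0,0,0.053,1]])

```text
time_s: 3.45
ee_pos: [0.5262, -0.2859, 0.0487]
eef_rot: [-3.14, 0.002, 0.277]
force: [0.8, 0.1, -0.1]
grip_width: 0.0938
```

```bash
python3 -c "
from h import *
row(.5265,-.2855,.048,15.9)"
```

```text
row [-0.1   0.11 -0.06] [ 0.0004 -0.0003  0.0007] | pos [ 0.5262 -0.2859  0.0487] rpy [-1.799e+02  1.100e-01  1.584e+01] F [ 0.84  0.06 -0.12] w 0.0938 t 3.45 q [-0.56  0.6   1.53 -0.    1.02  0.74]
```

>>> send_rows(series=[[0,0,0,0,0,0,0.1],[0,0,0,0,0,0,0.1],[0,0,0,0,0,0,0.04],[0,0,0,0,0,0,0.0],[0,0,0,0,0,0,-0.1],[0,0,0,0,0,0,-0.3],[0,0,0,0,0,0,-0.5],[0,0,0,0,0,0,-0.5]], force=15)

```text
time_s: 4.25
ee_pos: [0.5255, -0.2855, 0.047]
eef_rot: [-3.138, 0.004, 0.276]
force: [0.0, 0.1, -1.1]
grip_width: 0.0459
```

```bash
python3 -c "
from h import *
row(.5265,-.2855,.048,15.9)
c=snap('wrist','w3')"
```

```text
row [-0.2   0.2  -0.06] [ 0.0009  0.0002 -0.001 ] | pos [ 0.5255 -0.2855  0.047 ] rpy [-179.8     0.2    15.84] F [ 0.02  0.14 -1.12] w 0.0459 t 4.25 q [-0.56  0.6   1.53 -0.    1.02  0.74]
```

View pics/w3.png

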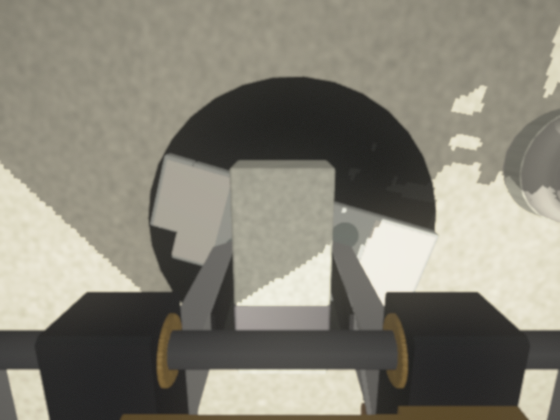

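Gripped at 45.9 mm and the plate looks undisturbed. Lifting straight up.

>>> send_rows(series=[[0,0,0,0,0,-0.005,-0.5],[0,0,0,0,0,-0.015,-0.5],[0,0,0,0,0,-0.04,-0.5],[0,0,0,0,0,-0.08,-0.5],[0,0,0,0,0,-0.12,-0.5],[0,0,0,0,0,-0.15,-0.5],[0,0,0,0,0,-0.15,-0.5]])

```text
time_s: 5.0
ee_pos: [0.5275, -0.2867, 0.2026]
eef_rot: [3.139, -0.002, 0.276]
force: [-0.2, 0.2, -0.5]
grip_width: 0.0463
```

```bash
python3 -c "
from h import *
row(.54,.262,.2,83.2)
c=snap('top','t1');crop(c,335,185,405,260,8,'t1c')"
```

```text
row [ 1.900e-01 -1.000e-02 -6.736e+01] [ 0.1618 -0.5244  0.0016] | pos [ 0.5275 -0.2867  0.2026] rpy [ 1.7986e+02 -1.1000e-01  1.5840e+01] F [-0.24  0.17 -0.52] w 0.0463 t 5.0 q [-0.56  0.43  1.4  -0.    1.31  0.74]
```

View pics/t1.png

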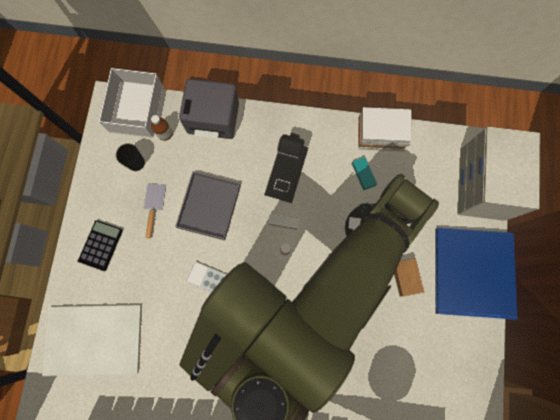

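>>> send_rows(series=[[0,0,-67.4,0.162,-0.524,0,-0.5],[0,0,-67.4,0.162,-0.524,0,-0.5],[0,0,-67.4,0.162,-0.524,0,-0.5],[0,0,-67.4,0.162,-0.524,0,-0.5],[0,0,-67.4,0.162,-0.524,0,-0.5],[0,0,-67.4,0.162,-0.524,0,-0.5],[0,0,-67.4,0.162,-0.524,0,-0.5],[0,0,-67.4,0.162,-0.524,0,-0.5]])

```text
time_s: 5.85
ee_pos: [0.5348, 0.116, 0.1971]
eef_rot: [-3.136, -0.002, 1.459]
force: [0.6, 0.1, -0.9]
grip_width: 0.046
```

```bash
python3 -c "
from h import *
row(.54,.262,.2,83.2)"
```

```text
row [-0.34 -0.09  0.38] [ 0.1457 -0.0111 -0.0026] | pos [0.5348 0.116  0.1971] rpy [-1.7966e+02 -9.0000e-02  8.3580e+01] F [ 0.61  0.12 -0.92] w 0.046 t 5.85 q [0.15 0.32 1.56 0.   1.27 0.26]
```

>>> send_rows(series=[[0,0,0,0.14,-0.011,0,-0.5],[0,0,0,0.14,-0.011,0,-0.5],[0,0,0,0.14,-0.011,0,-0.5],[0,0,0,0.14,-0.011,0,-0.5],[0,0,0,0.14,-0.011,0.03,-0.5],[0,0,0,0.14,-0.011,0.05,-0.5],[0,0,0,0.14,-0.011,0.05,-0.5]])

```text
time_s: 6.55
ee_pos: [0.5394, 0.2534, 0.1447]
eef_rot: [-3.132, 0.001, 1.453]
force: [-0.0, 0.1, -2.1]
grip_width: 0.0457
```

```bash
python3 -c "
from h import *
row(.54,.262,.035,83.2)
c=snap('wrist','w4')
c=snap('scene','s4')"
```

```text
row [-0.58  0.07  0.02] [0.0088 0.0007 0.1097] | pos [0.5394 0.2534 0.1447] rpy [-1.7942e+02  7.0000e-02  8.3220e+01] F [-0.03  0.07 -2.12] w 0.0457 t 6.55 q [0.38 0.48 1.47 0.   1.21 0.49]
```

View pics/w4.png

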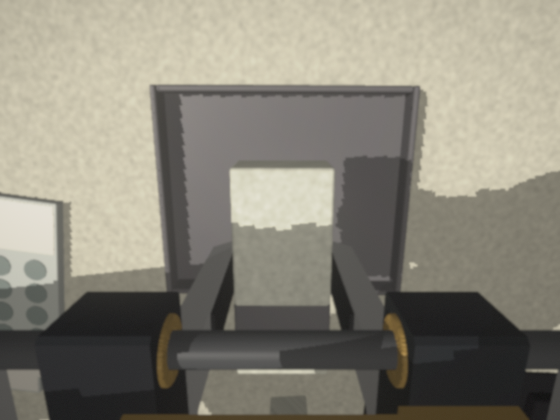

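View pics/s4.png

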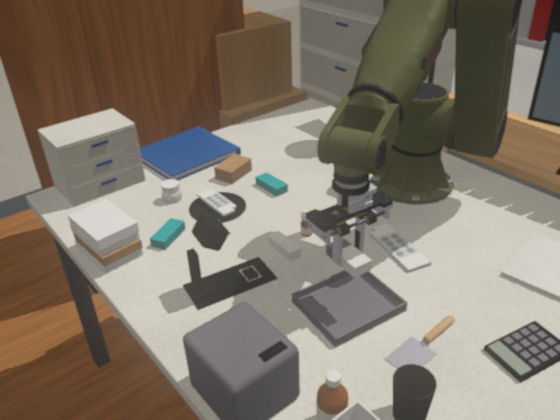

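>>> send_rows(series=[[-0.6,0,0,0.008,0,0.04,-0.5],[-0.6,0,0,0.008,0,0.08,-0.5],[-0.6,0,0,0.008,0,0.105,-0.5],[-0.6,0,0,0.008,0,0.105,-0.5],[-0.6,0,0,0.008,0,0.105,-0.5],[-0.6,0,0,0.008,0,0.105,-0.5]])

```text
time_s: 7.25
ee_pos: [0.5426, 0.263, 0.0457]
eef_rot: [3.133, -0.004, 1.453]
force: [0.2, -0.1, -0.2]
grip_width: 0.0461
```

```bash
python3 -c "
from h import *
row(.54,.262,.0285,83.2)"
```

```text
row [ 0.51 -0.21  0.03] [-0.0013 -0.0026  0.0172] | pos [0.5426 0.263  0.0457] rpy [179.49  -0.21  83.23] F [ 0.18 -0.09 -0.18] w 0.0461 t 7.25 q [ 0.39  0.61  1.52 -0.    1.    0.51]
```

>>> send_rows(series=[[0,0,0,0,0,0,-0.5],[0,0,0,0,0,0,-0.5],[0,0,0,0,0,0,-0.5],[0,0,0,0,0,0,-0.5]])

```text
time_s: 7.65
ee_pos: [0.5415, 0.2626, 0.0435]
eef_rot: [3.135, -0.002, 1.453]
force: [-0.3, -1.0, -0.9]
grip_width: 0.0461
```

```bash
python3 -c "
from h import *
row(.54,.262,.0285,83.2)"
```

```text
row [ 0.35 -0.11  0.04] [-0.0008 -0.0015  0.015 ] | pos [0.5415 0.2626 0.0435] rpy [ 1.7965e+02 -1.1000e-01  8.3240e+01] F [-0.32 -1.01 -0.89] w 0.0461 t 7.65 q [ 0.39  0.61  1.53 -0.    1.    0.51]
```

>>> send_rows(series=[[0,0,0,0,0,0.005,-0.5],[0,0,0,0,0,0.01,-0.5],[0,0,0,0,0,0.01,-0.5],[0,0,0,0,0,0.01,-0.5],[0,0,0,0,0,0.01,-0.5],[0,0,0,0,0,0.01,-0.5],[0,0,0,0,0,0.01,-0.5],[0,0,0,0,0,0.01,-0.5]])

```text
time_s: 8.45
ee_pos: [0.5415, 0.2627, 0.0333]
eef_rot: [3.136, -0.002, 1.453]
force: [0.3, -0.7, -0.4]
grip_width: 0.0456
```

```bash
python3 -c "
from h import *
row(.54,.262,.0285,83.2)"
```

```text
row [ 0.35 -0.11  0.04] [-0.0008 -0.0014  0.0048] | pos [0.5415 0.2627 0.0333] rpy [ 1.7965e+02 -1.1000e-01  8.3240e+01] F [ 0.31 -0.67 -0.44] w 0.0456 t 8.45 q [ 0.39  0.62  1.53 -0.    0.98  0.51]
```

>>> send_rows(series=[[0.3,0,0,0,0,0.003,-0.5],[0.3,0,0,0,0,0.0045,-0.5],[0.3,0,0,0,0,0.0045,-0.5],[0.3,0,0,0,0,0.0045,-0.5],[0.3,0,0,0,0,0.0045,-0.5]])

```text
time_s: 8.95
ee_pos: [0.5415, 0.2627, 0.0287]
eef_rot: [3.141, -0.002, 1.453]
force: [-0.2, 0.5, -1.2]
grip_width: 0.0458
```

```bash
python3 -c "
from h import *
row(.54,.262,.0285,83.2)"
```

```text
row [ 0.04 -0.11  0.04] [-0.0008 -0.0014  0.0002] | pos [0.5415 0.2627 0.0287] rpy [ 1.7996e+02 -1.1000e-01  8.3240e+01] F [-0.22  0.45 -1.24] w 0.0458 t 8.95 q [0.39 0.63 1.53 0.   0.98 0.51]
```

>>> send_rows(series=[[0,0,0,0,0,0.0,0.1],[0,0,0,0,0,0.0,0.4],[0,0,0,0,0,0.0,0.4],[0,0,0,0,0,0.0,0.4],[0,0,0,0,0,-0.03,0.5],[0,0,0,0,0,-0.08,1],[0,0,0,0,0,-0.13,1],[0,0,0,0,0,-0.16,1]])

```text
time_s: 9.75
ee_pos: [0.5419, 0.2626, 0.193]
eef_rot: [3.137, -0.004, 1.453]
force: [-0.1, 0.3, -0.3]
grip_width: 0.0907
```

```bash
python3 -c "
from h import *
row(.534,-.301,.18,89.4)
c=snap('wrist','w5'); c=snap('top','t5'); crop(c,330,185,410,265,8,'t5c')"
```

```text
row [ 0.27 -0.21 -6.16] [-0.5607  0.0584  0.011 ] | pos [0.5419 0.2626 0.193 ] rpy [179.75  -0.23  83.24] F [-0.14  0.34 -0.28] w 0.0907 t 9.75 q [0.39 0.44 1.41 0.   1.29 0.51]
```

View pics/w5.png

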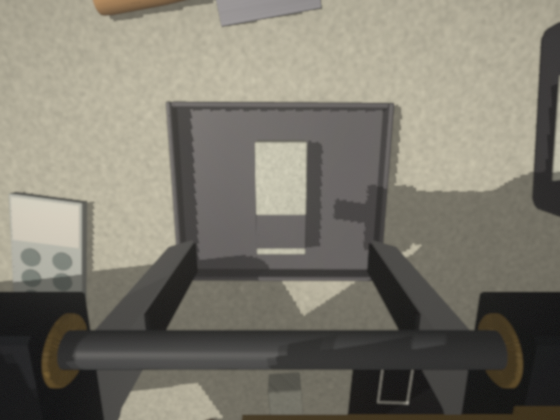

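View pics/t5c.png

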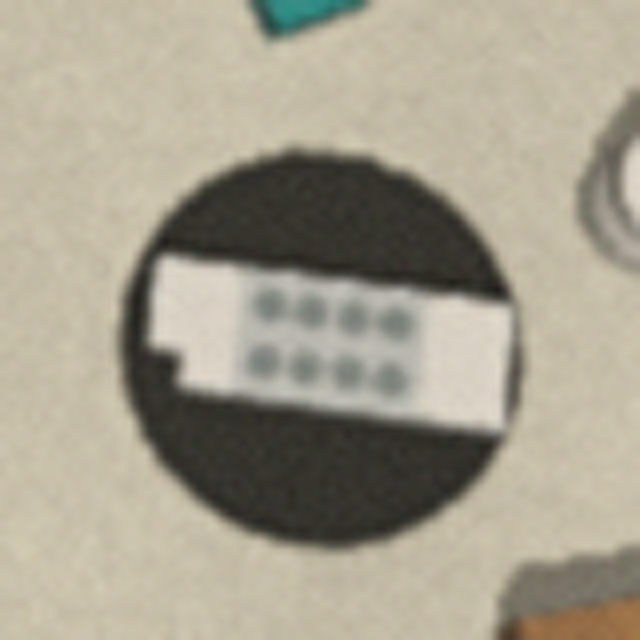

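The carton lies flat inside the tray, at (255–307,142–253) in the wrist view. The plate is still on its riser, with the notch at crop (165,365). Moving over the plate.

>>> send_rows(series=[[0,0,-6.2,-0.561,0.058,0,1],[0,0,-6.2,-0.561,0.058,0,1],[0,0,-6.2,-0.561,0.058,0,1],[0,0,-6.2,-0.561,0.058,0,1],[0,0,-6.2,-0.561,0.058,0,1],[0,0,-6.2,-0.561,0.058,0,1],[0,0,-6.2,-0.561,0.058,0,1],[0,0,-6.2,-0.561,0.058,0,1]])

```text
time_s: 10.65
ee_pos: [0.5346, -0.1395, 0.1871]
eef_rot: [-3.141, -0.002, 1.561]
force: [0.4, 0.9, -0.6]
grip_width: 0.0941
```

```bash
python3 -c "
from h import *
row(.534,-.301,.13,89.4)"
```

```text
row [-0.01 -0.12  0.04] [-0.1616  0.001   0.0568] | pos [ 0.5346 -0.1395  0.1871] rpy [-1.7999e+02 -1.2000e-01  8.9440e+01] F [ 0.38  0.86 -0.63] w 0.0941 t 10.65 q [-0.32  0.34  1.56  0.    1.24 -0.31]
```

>>> send_rows(series=[[0,0,0,-0.157,0,0,1],[0,0,0,-0.157,0,0,1],[0,0,0,-0.157,0,0,1],[0,0,0,-0.157,0,0.03,1],[0,0,0,-0.157,0,0.06,1],[0,0,0,-0.157,0,0.06,1],[0,0,0,-0.157,0,0.06,1],[0,0,0,-0.157,0,0.06,1]])

```text
time_s: 11.45
ee_pos: [0.5345, -0.2945, 0.1293]
eef_rot: [3.139, -0.001, 1.562]
force: [0.2, 0.2, 0.1]
grip_width: 0.0936
```

```bash
python3 -c "
from h import *
c=snap('wrist','w6'); row(.534,-.301,.08,89.4)"
```

```text
row [ 0.17 -0.03  0.08] [-0.0066 -0.0006  0.0494] | pos [ 0.5345 -0.2945  0.1294] rpy [ 1.7983e+02 -3.0000e-02  8.9480e+01] F [ 0.02 -0.99  0.34] w 0.0938 t 11.5 q [-0.56  0.52  1.44  0.    1.18 -0.56]
```

View pics/w6.png

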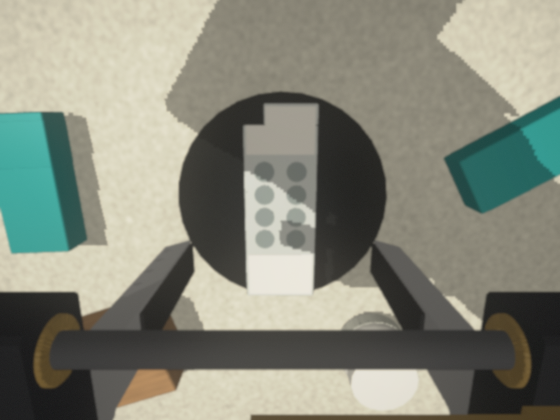

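The plate is seen with its notch top-left at (253,115) and the label end away from the grasp. Edges at u 244–319 (top) and 247–314 (bottom) are centred between the fingers.

```bash
python3 - <<'E'
from h import *
c=load('w6')
k=np.array([pt(c,a,b,.024) for a,b in [(319,103.5),(314,295),(247,294.5),(243.5,125)]]);print(np.round(k,4),(k[0]+k[2])/2, np.linalg.norm(k[0]-k[1]),np.degrees(np.arctan2(*(k[0]-k[1])[[1,0]])))
row(.5345,-.303,.026,89.4)
E
```

```text
[[ 0.5622 -0.2137  0.024 ]
 [ 0.5606 -0.3623  0.024 ]
 [ 0.5065 -0.3613  0.024 ]
 [ 0.5085 -0.228   0.024 ]] [ 0.53432979 -0.28752883  0.024     ] 0.14860606092327572 89.40516078586775
row [ 0.17 -0.03  0.08] [-0.0086 -0.0003  0.1034] | pos [ 0.5345 -0.2945  0.1294] rpy [ 1.7983e+02 -3.0000e-02  8.9480e+01] F [ 0.02 -0.99  0.34] w 0.0938 t 11.5 q [-0.56  0.52  1.44  0.    1.18 -0.56]
```

>>> send_rows(series=[[0.2,0,0,-0.009,0,0.04,1],[0.2,0,0,-0.009,0,0.07,1],[0.2,0,0,-0.009,0,0.09,1],[0.2,0,0,-0.009,0,0.095,1],[0.2,0,0,-0.009,0,0.095,1],[0.2,0,0,-0.009,0,0.095,1],[0.2,0,0,-0.009,0,0.095,1]])

```text
time_s: 12.2
ee_pos: [0.5345, -0.3037, 0.0343]
eef_rot: [-3.141, -0.0, 1.561]
force: [0.7, -0.3, -0.6]
grip_width: 0.0942
```

```bash
python3 -c "
from h import *
row(.5345,-.3035,.0265,89.4)"
```

```text
row [-0.03 -0.03  0.04] [ 0.0002 -0.      0.0078] | pos [ 0.5345 -0.3037  0.0343] rpy [-1.7997e+02 -3.0000e-02  8.9440e+01] F [ 0.73 -0.34 -0.63] w 0.0942 t 12.2 q [-0.58  0.65  1.48  0.    1.01 -0.57]
```

>>> send_rows(series=[[0,0,0,0,0,0.008,1],[0,0,0,0,0,0.008,1],[0,0,0,0,0,0.008,0.4],[0,0,0,0,0,0.008,0.25],[0,0,0,0,0,0.008,0.18],[0,0,0,0,0,0.008,0.1],[0,0,0,0,0,0.008,-0.1],[0,0,0,0,0,0.008,-0.3]], force=20)

```text
time_s: 13.0
ee_pos: [0.5338, -0.3033, 0.0248]
eef_rot: [-3.139, -0.002, 1.561]
force: [0.9, -0.1, 0.4]
grip_width: 0.054
```

```bash
python3 -c "
from h import *
row(.5345,-.3035,.0265,89.4)"
```

```text
row [-0.15 -0.1   0.04] [-0.0002  0.0007 -0.0017] | pos [ 0.5338 -0.3033  0.0248] rpy [-1.7985e+02 -1.0000e-01  8.9440e+01] F [ 0.91 -0.07  0.38] w 0.054 t 13.0 q [-0.58  0.66  1.49  0.    1.   -0.57]
```

>>> send_rows(series=[[0,0,0,0,0,0,-0.3],[0,0,0,0,0,-0.005,-0.3],[0,0,0,0,0,-0.02,-0.3],[0,0,0,0,0,-0.05,-0.3],[0,0,0,0,0,-0.09,-0.3],[0,0,0,0,0,-0.13,-0.3],[0,0,0,0,0,-0.13,-0.3],[0,0,0,0,0,-0.13,-0.3]])

```text
time_s: 13.8
ee_pos: [0.5343, -0.3036, 0.1561]
eef_rot: [-3.141, -0.001, 1.561]
force: [-0.1, -0.6, -1.6]
grip_width: 0.0535
```

```bash
python3 -c "
from h import *
row(.5345,-.3035,.0265,89.4); c=snap('wrist','w7')
c=snap('scene','s7');crop(c,150,120,360,280,3,'s7c')"
```

```text
row [-0.04 -0.04  0.04] [0.     0.0003 0.1296] | pos [ 0.5343 -0.3036  0.1561] rpy [-1.7996e+02 -4.0000e-02  8.9440e+01] F [-0.13 -0.64 -1.56] w 0.0535 t 13.8 q [-0.58  0.5   1.4   0.    1.24 -0.57]
```

View pics/w7.png

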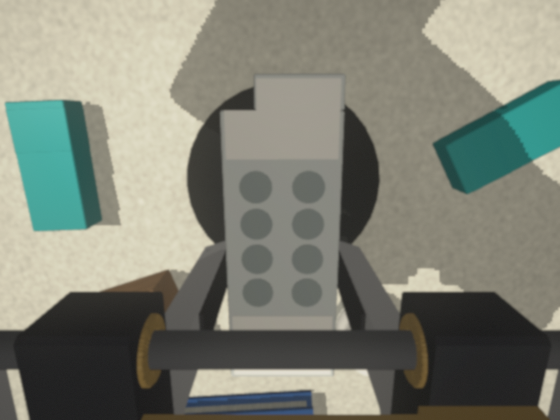

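View pics/s7c.png

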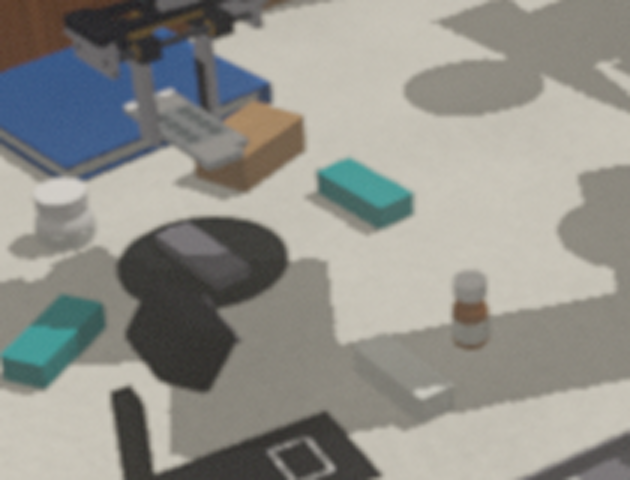

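The plate is held clear of the riser with its label end at the top of the wrist view (corners (256,75), (344,75)). I'll check level and the label offset from depth and pixels.

```bash
cat >> h.py <<'E'
def plane(c,poly):
    m=np.zeros((420,560),np.uint8); cv2.fillPoly(m,[np.array(poly,np.int32)],1)
    P=np.array([pt(c,u,v) for v,u in zip(*np.nonzero(m)) if c['z_map'][v,u]>0])
    A=np.c_[P[:,:2]-P[:,:2].mean(0),np.ones(len(P))]; s=np.linalg.lstsq(A,P[:,2],rcond=None)[0]
    print('mean',P.mean(0),'slopes deg',np.degrees(s[:2]),'z',s[2],'std',(A@s-P[:,2]).std())
E
python3 - <<'E'
from h import *
c=load('w7'); o=ctrl.get_obs()
plane(c,[(262,85),(335,85),(335,290),(235,290),(232,120),(262,120)])
for z in (.152,.155):
    k=np.array([pt(c,a,b,z) for a,b in [(255,75),(344,75),(334,375),(231,373),(221,111)]])
    ctr=(k[1]+k[3])/2
    print(z,np.round(k[:,:2],4),np.linalg.norm(k[1]-k[2]),np.linalg.norm(k[2]-k[3]),ctr, np.degrees(np.arctan2(*(k[1]-k[2])[[1,0]])))
print(o['ee_pos'])
E
```

```text
mean [ 0.53699248 -0.26513931  0.15454004] slopes deg [ 0.0698723  -0.06574332] z 0.15454003690690815 std 0.0006471774548220979
0.152 [[ 0.5242 -0.2138]
 [ 0.5621 -0.2142]
 [ 0.5619 -0.3645]
 [ 0.5072 -0.3627]
 [ 0.5089 -0.2285]] 0.15031079330702296 0.05474092528158064 [ 0.53464353 -0.28844961  0.152     ] 89.90636421697278
0.155 [[ 0.5244 -0.2141]
 [ 0.5616 -0.2145]
 [ 0.5614 -0.362 ]
 [ 0.5077 -0.3603]
 [ 0.5094 -0.2285]] 0.14755249946515817 0.053736396240251186 [ 0.53465941 -0.28738202  0.155     ] 89.90636421697276
[ 0.53369761 -0.30325794  0.15387038]
```

```bash
python3 -c "
from h import *
row(.476,.054,.155,-8.5)"
```

```text
row [-3.000e-01  8.000e-02  9.794e+01] [ 3.567e-01 -6.120e-02  1.000e-04] | pos [ 0.5337 -0.3033  0.1539] rpy [-1.7977e+02 -1.5000e-01  8.9440e+01] F [-0.54  0.48 -0.97] w 0.0536 t 13.9 q [-0.58  0.51  1.4   0.    1.24 -0.57]
```

>>> send_rows(series=[[0,0,8,0.03,-0.005,0,-0.3],[0,0,16,0.06,-0.01,0,-0.3],[0,0,24,0.09,-0.015,0,-0.3],[0,0,32,0.12,-0.02,0,-0.3],[0,0,40,0.15,-0.025,0,-0.3],[0,0,48,0.18,-0.03,0,-0.3],[0,0,56,0.21,-0.035,0,-0.3],[0,0,64,0.24,-0.04,0,-0.3]])

```text
time_s: 14.7
ee_pos: [0.4956, -0.0619, 0.1541]
eef_rot: [-3.137, 0.003, 0.438]
force: [0.7, -0.8, -0.6]
grip_width: 0.054
```

```bash
python3 -c "
from h import *
row(.476,.054,.155,-8.5)"
```

```text
row [-0.17  0.26 33.6 ] [ 0.0314 -0.1133 -0.0005] | pos [ 0.4956 -0.0619  0.1541] rpy [-179.76    0.2    25.1 ] F [ 0.66 -0.78 -0.63] w 0.054 t 14.7 q [-0.2   0.26  1.74  0.    1.14  0.93]
```

>>> send_rows(series=[[0,0,8,0.008,-0.03,0,-0.3],[0,0,16,0.016,-0.06,0,-0.3],[0,0,24,0.024,-0.09,0,-0.3],[0,0,33,0.031,-0.112,0,-0.3],[0,0,33,0.031,-0.112,0,-0.3],[0,0,33,0.031,-0.112,0,-0.3],[0,0,33,0.031,-0.112,0,-0.3]])

```text
time_s: 15.4
ee_pos: [0.4763, 0.0505, 0.155]
eef_rot: [-3.14, 0.004, -0.13]
force: [0.7, -1.2, -0.4]
grip_width: 0.0537
```

```bash
python3 -c "
from h import *
row(.476,.054,.155,-8.5)
c=snap('wrist','w8');c=snap('scene','s8');c=snap('top','t8')"
```

```text
row [-0.06  0.21  1.08] [-0.0008 -0.0034  0.0001] | pos [0.4763 0.0505 0.155 ] rpy [-179.93    0.21   -7.42] F [ 0.75 -1.19 -0.45] w 0.0537 t 15.4 q [0.03 0.22 1.8  0.   1.13 1.73]
```

View pics/w8.png

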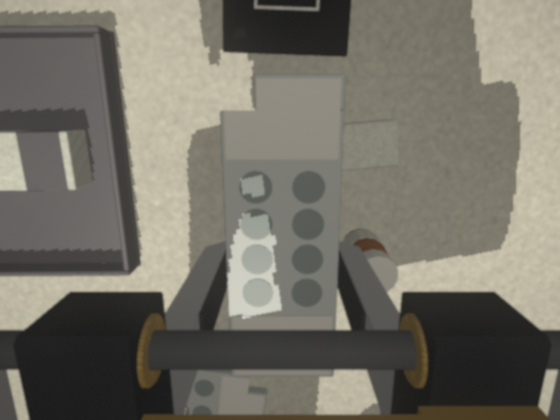

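View pics/s8.png

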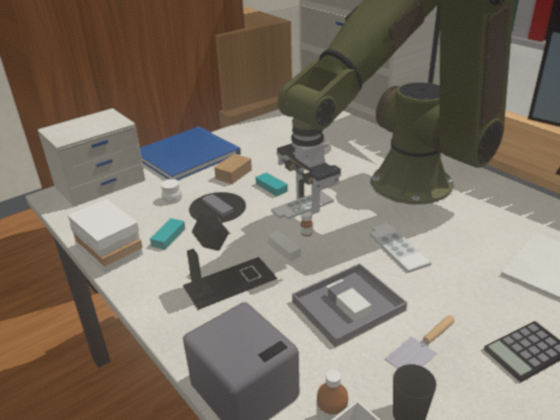

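Wrist view: foot's near corners at (222,50) and (348,55), frame's near edge at (254,8)–(319,11). I'll cross-check these against the scene view.

```bash
python3 - <<'E'
from h import *
crop(load('scene0'),175,235,285,315,7,'s0c'); crop(load('w8'),200,0,370,80,4,'w8c')
E
```

```text
(no output)
```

View pics/s0c.png

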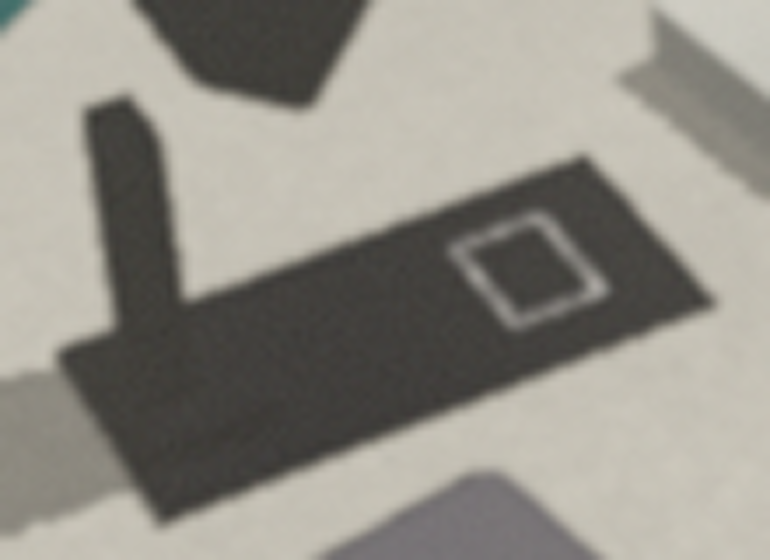

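View pics/w8c.png

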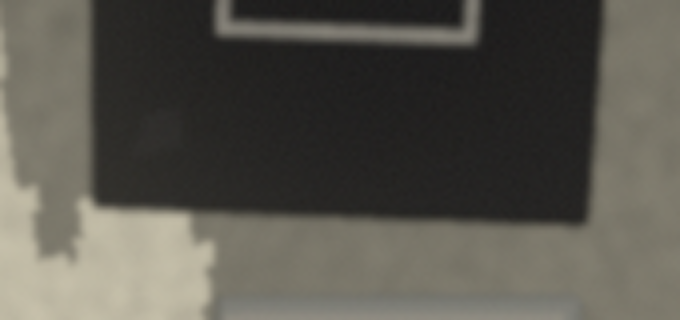

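```bash
python3 - <<'E'
from h import *
def L(a,b): d=b-a; return round(np.linalg.norm(d),4),round(np.degrees(np.arctan2(d[1],d[0])),2)
c=load('scene0'); F=lambda l:np.array([pt(c,175+a/7-.43,235+b/7-.43,.004) for a,b in l])
k=F([(541,212),(608,293),(515,331),(449,247)]); print('frame',k.mean(0),L(k[3],k[0]),L(k[2],k[1]),L(k[0],k[1]))
k=F([(587,153),(716,301),(162,526),(58,352)]); print('foot',np.round(k,4),L(k[0],k[1]),L(k[1],k[2]),L(k[0],k[3]))
m=(k[0]+k[1])/2; d=(k[3]+k[2])/2-m; d/=np.linalg.norm(d); print('axis',np.degrees(np.arctan2(d[1],d[0])),'front mid',m)
c=load('w8'); F=lambda l:np.array([pt(c,200+a/4-.375,b/4-.375,.004) for a,b in l])
k=F([(93,206),(586,223)]); print('w foot',k,L(k[1],k[0]),k.mean(0))
k=F([(216,35),(476,44)]); print('w frame near',k,L(k[1],k[0]),k.mean(0))
row(.476,.054,.155,-8.5)
E
```

```text
frame [0.64787147 0.02783746 0.004     ] (np.float64(0.0369), np.float64(171.02)) (np.float64(0.0369), np.float64(172.04)) (np.float64(0.0524), np.float64(80.22))
foot [[ 0.5921 -0.0117  0.004 ]
 [ 0.6083  0.0846  0.004 ]
 [ 0.8143  0.0535  0.004 ]
 [ 0.7963 -0.0438  0.004 ]] (np.float64(0.0977), np.float64(80.47)) (np.float64(0.2083), np.float64(-8.57)) (np.float64(0.2067), np.float64(-8.92))
axis -8.744018380845592 front mid [0.60017212 0.03643141 0.004     ]
w foot [[ 0.60355569  0.08156381  0.004     ]
 [ 0.58773293 -0.01545812  0.004     ]] (np.float64(0.0983), np.float64(80.74)) [0.59564431 0.03305285 0.004     ]
w frame near [[0.63074287 0.0527124  0.004     ]
 [0.62266567 0.00297183 0.004     ]] (np.float64(0.0504), np.float64(80.78)) [0.62670427 0.02784212 0.004     ]
row [-0.08  0.18  0.96] [-0.0009 -0.0033  0.0003] | pos [0.4765 0.0506 0.1553] rpy [-179.92    0.18   -7.54] F [ 0.31  0.01 -0.45] w 0.0533 t 15.55 q [0.03 0.22 1.8  0.   1.13 1.73]
```

```bash
python3 -c "
from h import *
row(.5754,.0382,.101,-9)"
```

```text
row [-0.08  0.18  1.46] [ 0.0999 -0.0007  0.054 ] | pos [0.4765 0.0506 0.1553] rpy [-179.92    0.18   -7.54] F [ 0.31  0.01 -0.45] w 0.0533 t 15.55 q [0.03 0.22 1.8  0.   1.13 1.73]
```

>>> send_rows(series=[[0,0.1,0.7,0.01,0,0.015,-0.3],[0,0.2,1.5,0.03,0,0.03,-0.3],[0,0.2,1.5,0.05,-0.001,0.04,-0.3],[0,0.2,1.5,0.07,-0.001,0.045,-0.3],[0,0.2,1.5,0.09,-0.001,0.05,-0.3],[0,0.2,1.5,0.1,-0.001,0.054,-0.3],[0,0.2,1.5,0.1,-0.001,0.054,-0.3],[0,0.2,1.5,0.1,-0.001,0.054,-0.3]])

```text
time_s: 16.35
ee_pos: [0.5749, 0.0391, 0.1011]
eef_rot: [-3.14, 0.0, -0.158]
force: [-0.2, -0.2, -0.4]
grip_width: 0.0536
```

>>> send_rows(series=[[0,0,0,0,0,0,-0.3],[0,0,0,0,0,0,-0.3],[0,0,0,0,0,0,-0.3],[0,0,0,0,0,0,-0.3],[0,0,0,0,0,0,-0.3]])

```text
time_s: 16.85
ee_pos: [0.5755, 0.0393, 0.1013]
eef_rot: [-3.14, -0.001, -0.158]
force: [-0.1, 0.1, -0.7]
grip_width: 0.0539
```

```bash
python3 -c "
from h import *
row(.5754,.0382,.101,-9)
c=snap('wrist','w9')
plane(c,[(262,85),(335,85),(335,290),(235,290),(232,120),(262,120)])
row(.5754,.0382,.101,-9)
c=snap('scene','s9');crop(c,150,170,350,320,4,'s9c')
c=snap('top','t9')
for n in('scene','top'): pass
"
```

```text
row [-0.08 -0.05 -0.06] [0.0001 0.0011 0.0003] | pos [0.5755 0.0393 0.1013] rpy [-1.7992e+02 -5.0000e-02 -9.0600e+00] F [-0.07  0.14 -0.72] w 0.0539 t 16.85 q [0.   0.48 1.57 0.   1.09 1.73]
mean [0.61359942 0.03140538 0.09972322] slopes deg [-0.02057928 -0.00797525] z 0.09972322295488494 std 0.0006530656681910384
row [-0.08 -0.04 -0.06] [0.0001 0.0011 0.0003] | pos [0.5755 0.0393 0.1013] rpy [-1.7992e+02 -4.0000e-02 -9.0600e+00] F [ 0.65  0.5  -0.95] w 0.0536 t 16.9 q [0.   0.49 1.57 0.   1.09 1.73]
```

View pics/w9.png

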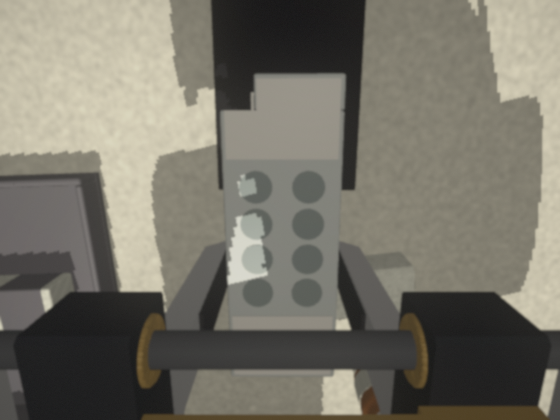

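View pics/s9c.png

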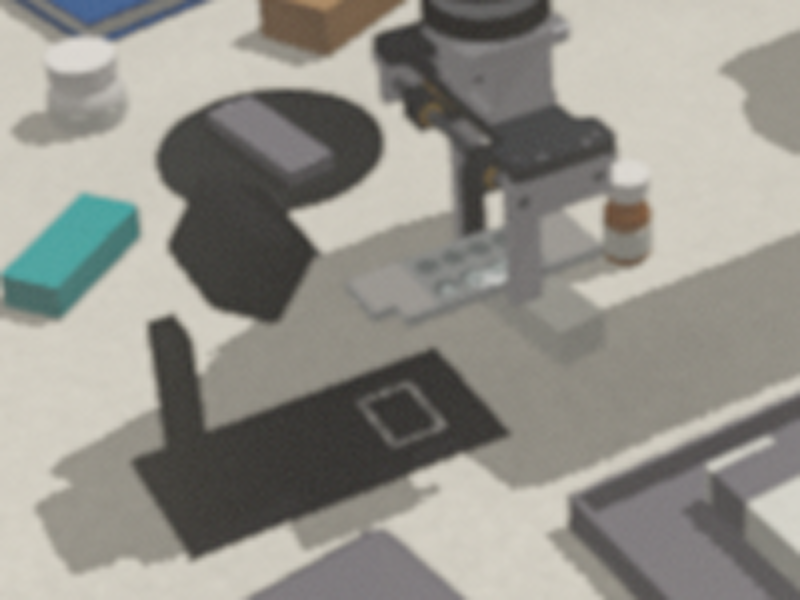

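View pics/t9.png

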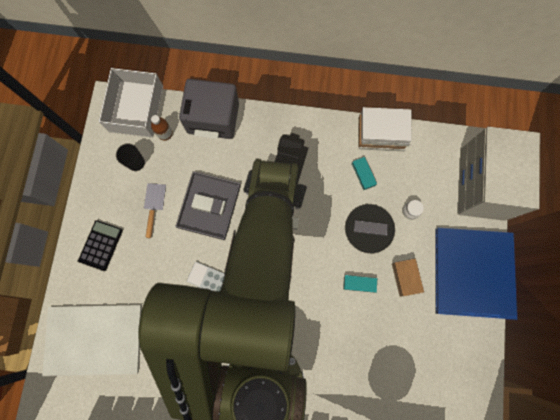

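```bash
python3 - <<'E'
from h import *
c=load('w9')
k=np.array([pt(c,a,b,.100) for a,b in [(255,74),(345,74),(340,160),(222.5,160),(221,111),(334,375),(231,373)]])
ctr=(k[1]+k[6])/2; d=k[1]-k[5]; d/=np.linalg.norm(d); print('wrist label',ctr+.056*d,np.degrees(np.arctan2(d[1],d[0])))
print('fwd kin label',[.5755+.0715*np.cos(np.radians(9.06)),.0393-.0715*np.sin(np.radians(9.06))])
s=load('scene9') if 0 else load('s9'); crop(s,225,220,310,260,9,'s9d')
for X in [(.646,.027,.1),(.6455,.028,.1)]: print(proj(s,X), 'in crop',[(proj(s,X)[0]-225)*9,(proj(s,X)[1]-220)*9])
E
```

```text
wrist label [0.64742312 0.02824908 0.1       ] -8.757063692028478
fwd kin label [np.float64(0.6461079646612113), np.float64(0.028040989102006468)]
(np.float64(247.91790125842442), np.float64(241.45493872691512)) in crop [np.float64(206.2611113258198), np.float64(193.09444854223605)]
(np.float64(248.33601534883238), np.float64(241.56069435893278)) in crop [np.float64(210.02413813949138), np.float64(194.046249230395)]
```

View pics/s9d.png

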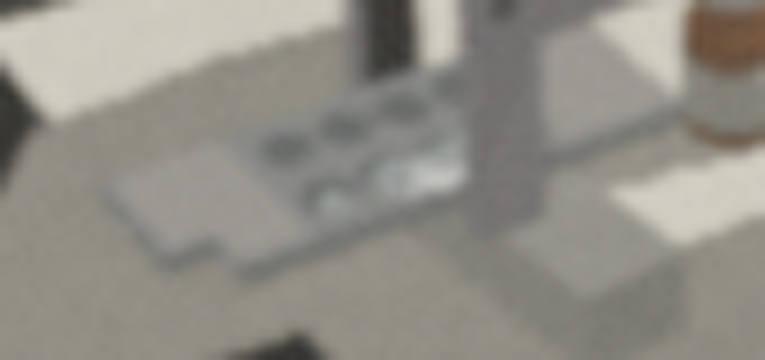

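```bash
python3 - <<'E'
from h import *
s=load('s9'); k=np.array([pt(s,225+a/9-.45,220+b/9-.45,.1) for a,b in [(106,186),(222,142),(302,234)]])
print(np.round(k,4),np.linalg.norm(k[0]-k[1]),np.linalg.norm(k[1]-k[2]),(k[0]+k[2])/2)
row(.5754,.0382,.101,-9)
E
```

```text
[[0.6639 0.0046 0.1   ]
 [0.629  0.009  0.1   ]
 [0.6375 0.0559 0.1   ]] 0.035151721400827625 0.0477201948282449 [0.65069306 0.03029491 0.1       ]
row [-0.08 -0.03 -0.06] [0.0001 0.0011 0.0002] | pos [0.5755 0.0392 0.1012] rpy [-1.7992e+02 -3.0000e-02 -9.0600e+00] F [-0.51  0.09 -0.24] w 0.0538 t 17.0 q [0.   0.49 1.57 0.   1.09 1.73]
```

Two cameras independently put the label about 3 mm in x and 3 mm in y beyond the frame centre (relative measurement), so I'll trim by that.

>>> send_rows(series=[[0,0,0,-0.001,0.0015,0,-0.3],[0,0,0,-0.002,0.003,0,-0.3],[0,0,0,-0.002,0.003,0,-0.3],[0,0,0,-0.002,0.003,0,-0.3],[0,0,0,-0.002,0.003,0,-0.3],[0,0,0,-0.002,0.003,0,-0.3],[0,0,0,-0.002,0.003,0,-0.3],[0,0,0,-0.002,0.003,0,-0.3]])

```text
time_s: 17.8
ee_pos: [0.5731, 0.0366, 0.1012]
eef_rot: [-3.14, -0.001, -0.158]
force: [-0.3, 0.0, 0.1]
grip_width: 0.0533
```

```bash
python3 -c "
from h import *
c=snap('wrist','w10')
plane(c,[(262,85),(335,85),(335,290),(235,290),(232,120),(262,120)])
k=np.array([pt(c,a,b,.1) for a,b in [(345,74),(334,375),(231,373)]]);d=k[0]-k[1];d/=np.linalg.norm(d);print('label',(k[0]+k[2])/2+.056*d)
row(.573,.0364,.101,-9);print(np.abs(ctrl.get_obs()['joint_vel']).max())
c=snap('scene','s10')"
```

```text
mean [0.6111941  0.02874803 0.09960823] slopes deg [-0.0433627  -0.02146855] z 0.09960822939516432 std 0.000651033405629764
label [0.64506579 0.02557854 0.1       ]
row [-0.08 -0.03 -0.06] [-0.      0.0002  0.0002] | pos [0.5731 0.0366 0.1012] rpy [-1.7992e+02 -3.0000e-02 -9.0600e+00] F [ 1.15 -0.04 -0.54] w 0.0539 t 17.85 q [-0.    0.48  1.58  0.    1.09  1.73]
0.0017533232833577927
```

View pics/s10.png

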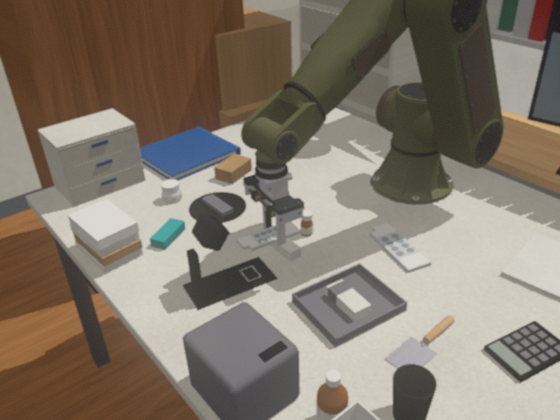

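View pics/w10.png

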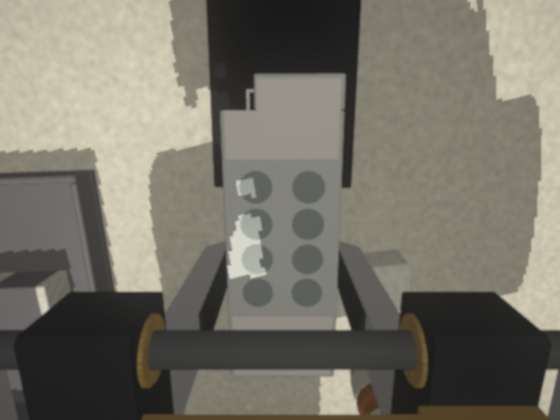

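The plate is level and still, face up with the notched end towards the scanner. The carton is in the tray, and the vial, ointment box and the other bystanders are where they were. Handing in.

```bash
python3 -c "
from h import *
print(ctrl.hand_in()); row(.573,.0364,.101,-9)"
```

```text
the job is handed in; nothing more can be done
None
the job is handed in; nothing more can be done
```

I laid the carton flat in the grey tray and let go. The plate was still on its riser after the lift. I then gripped the plate about 15 mm to the plain side of its middle, with the fingers clear of the label end. The job was handed in at about 18 s with the arm still holding it.

**Last checks before handing in:**
- **Plate:** it was face up, level to within about 0.1°, with its upper face at 99.6 mm. The joints were at a standstill and the grip was 54 mm wide.
- **Label position:** the wrist camera put the label at (0.645, 0.026). It had put the frame centre at (0.6445, 0.025), so they agree within about 1 mm.
- **Direction:** the notched end faces the scanner, at a yaw of about -9°.
- **Everything else:** the carton is inside the tray, and the bystanders and look-alikes I could see had not moved.

**Disagreements:** the cameras differ from each other by 2–4 mm in absolute position. Before the last move, the wrist and scene views agreed that the label was about 3 mm off the frame centre in x and in y. I corrected that, but re-measured it only with the wrist camera. The last scene picture hid the turquoise box nearest the robot behind the arm; the top view shortly before showed it in place.

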